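Hook a parts bin out from under the bench riser

ROBOT

A 6-joint arm with a two-finger parallel gripper is mounted at the origin on the work surface. World frame = base frame: x ahead of the robot, y to its left, z up, the work surface at z = 0. Lengths are in m, angles in rad, forces in N, time in s.
With the tool pointing down it reaches from about 0.35 to 0.975 m from the base axis. Payload 4.9 kg.
Tool frame: the origin (TCP) lies on the front face of the gripper's body, between the roots of the fingers; the fingertips stand ctrl.tip_extent ahead of it and the grasp point (between the pads) lies 54 mm ahead of it (ctrl.tip_extent is the distance from the TCP to the fingertips, in m); z points along the fingers, y is the line along which they close (so a half turn about z gives the same grasp; the last joint's range is limited). The gripper opens to 85 mm and grips with 20 to 120 N. Pads are 22 mm wide; open, the fingers measure 114 mm over their backs; the gripper's body (76 mm by 85 mm) begins 54 mm behind the grasp point. The pads swing forward as they close: fully open they stand 13 mm farther back than shut.
Start: joints at [-0.119, 0.053, 1.613, -0, 1.476, -0.119], TCP at [0.625, 0, 0.304] pointing down, gripper open.
Joint ranges: [-3.01, 3.01], [-1.01, 2.22], [0.06, 2.58], [-1.02, 4.17], [0.09, 2.62], [-3.14, 3.14]. Speed limits (rad/s): [2.57, 2.57, 3.14, 3.14, 3.14, 3.14].

INTERFACE

Orientations are given as a rotation vector (axis times angle).
In Python, from station import ctrl gives the robot as it stands.
- The arm moves only by the tool apply_moves, never from a script. Its argument "rows" is one flat list of numbers, 6 for each row, row after row: the shift along the tool's x, y, z normalised to -1 to 1, where 1 is 0.6 m, then the turn, a rotation vector about the tool's x, y, z normalised to -1 to 1, where 1 is 90 degrees. A call has 1 to 20 rows; each row is the pose to reach, as a shift and turn from the pose commanded when the call began, along the tool's axes at that moment; what a row does not reach only later rows make up. A row lasts 1/10 s, in which the tool goes at most 50 mm and 8.59 degrees, less where a joint would pass 70% of its speed; a pose out of reach is approached as far as the arm can. A call with a number of a shift or a turn outside -1 to 1 is refused whole. A call with a gripper value outside its range is refused whole. "grip" is the opening, from 0 (shut) to 1 (fully open), set as the call begins (left out, the last holds). The fingers move at their own pace and stop on an object; "grip_force" is the grip in N (left out, the last holds). Time passes only in rows, so rows that repeat a pose let the fingers close. It gives the time, the measured TCP pose, the force, the opening and the grip force at its end, in the units of the state.
- ctrl.get_obs(): the state, without advancing time (a new reading comes with each control period).
- ctrl.get_image(name): name is "scene" or "side" or "wrist"; returns (picture, depth): 420x560x3 uint8, blue, green, red; 420x560 float32, m along the optical axis (not along the pixel's ray), 0 where there is no reading.
- ctrl.camera_model(name): a dict with "mtx" (3x3 intrinsics, pixels), "R" (3x3) and "t" (3): a world point X has camera coordinates R X + t; the wrist camera has in their place "tool_from_camera" (4x4, takes a point from camera to tool coordinates, whose origin is the TCP and whose axes are the flange's). Camera axes: x right, y down, z forward; pixel columns grow to the right and rows downward; lengths in m; the calibration is good to about 2 mm. A picture is of the moment at which its call begins: read the wrist's pose just before it. camera_model takes no time and is no camera call.
- ctrl.finish_job(): hands the job in; it is judged then, once.
The state is a dict: "t": time; "q": joint angles; "dq": joint speeds; "effort": joint torques, N m; "tool_pos": TCP position; "tool_rot": TCP orientation; "contact_force": force on the tool from outside, world axes, zero at the start; "wrist_torque": the same for the moment, N m; "opening": finger opening in m; "grip_force": force on a finger pad.
Only numpy, scipy, OpenCV 4.12 (cv2) and the standard library are available. Lean on these libraries where they do the work, as an engineer would, in place of code of your own. Each camera call takes 0.05 s, during which the arm holds its last target. There are 200 camera calls.

TASK

With the orange-handled pull hook, reach in under the clear riser shelf, drop its claw behind the front wall of the blue parts bin and drag the bin out along the bench until it stands wholly between the two yellow tape lines, about square to them. Then lay the hook back in its black rest as you found it and let go. Do not touch the blue bin with the gripper or arm, do not lift or tip it, do not bump the riser, and leave the other two bins and everything else on the bench where they are.

Things in the scene. Friction and masses are not known exactly. Their poses are not given: they have to be found in the camera images.
- bin_blue: Blue open parts bin, 100 long (x), 70 wide (y), 55 high, walls and floor 4 thick, about 0.25 kg; parts inside reach 15 up. Origin: centre of underside. Its -x end is the front wall (white card), facing out of the riser's mouth. Loose on the bench under the riser in one of three places side by side, front wall 85 to 130 inside the mouth.
- bin_red: Red bin, same shape and frame, in another of the three places (about 8 mm gap between bins). Leave it.
- bin_grey: Grey bin, same shape and frame, in the third place. Leave it.
- riser: Fixed clear shelf over the bins. Origin: on the bench, middle of its open front; x points level into the shelf, y along the front, z up. Board x 0 to 300, y -150 to 150, underside 198 up, top 214; on it a multimeter, x 225 to 295, y -10 to 130, top 244. Legs radius 7 at x 12 and 288, y +-140; no walls or floor. Under it a hand must lean back about 40 degrees, towards the open front.
- lane (a point): Point on the bench midway between two yellow tape lines on a thin flat green mat, 85 in front of the riser's mouth, frame parallel to the riser's. The lines run along y (340 long), inner edges at lane x -75 and +75, so a square 100 long bin stands wholly between them with its centre within 25 of lane x = 0.
- hook: Loose pull hook, 0.12 kg. Origin: centre of the orange handle, 90 long (x), 14 wide (y), 24 high (z). x points along the straight shaft (radius 3, on the axis) to the claw at x = 135: a steel plate 3 thick (x), 26 wide (y), from 3 above the axis to 35 below. Starts in the rest: axis level, 50 above the bench, claw down. Grip the 14 mm sides at mid-handle, the hand tilted about y as needed.
- claw (a point): Middle of the claw's lower edge: hook frame (135, 0, -35).
- rest: Fixed black hook rest. Origin: on the bench; x as the hook's when it lies there. Base x -40 to 110, 50 wide, 5 high. Rear cradle x -39 to -31 holds the handle's underside 38 up, between cheeks 22 apart, tops 48; front cradle x 91 to 99 holds the shaft's underside 47 up, between cheeks 14 apart, tops 56. Hook in place: its origin at rest (0, 0, 50), within 4 along x at the start.
- flux: Bystander: amber bottle, diameter 48, 130 high, standing. Origin under its centre.
- spool: Bystander: metal solder spool, diameter 60, 50 high, standing. Origin under its centre.
- cleaner: Bystander: small dark steel cup, diameter 54, 45 high. Origin under its centre.
- jar: Bystander: small white jar, diameter 50, 60 high. Origin under its centre.
- driver: Bystander: screwdriver about 160 long lying on the bench in front of the mat's tape lines, under 35 high, handle towards its -x. Origin about its middle.

How it is judged:
On the way, in this order (a step that is already met when the one before it is completed fails the run):
1. the claw is down inside the blue bin, behind its front wall, while the bin is still under the riser (x of claw in the frame of bin_blue between -0.047 and 0.04 m and y of claw in the frame of bin_blue between -0.034 and 0.034 m and z of claw in the frame of bin_blue between 0.003 and 0.05 m and x of bin_blue in the frame of riser above 0.1 m), for 0.1 s.
2. the blue bin has been drawn out between the yellow lines with the claw still in it (x of claw in the frame of bin_blue between -0.047 and 0.04 m and y of claw in the frame of bin_blue between -0.034 and 0.034 m and z of claw in the frame of bin_blue between 0.003 and 0.05 m and x of bin_blue in the frame of lane between -0.028 and 0.028 m and y of bin_blue in the frame of lane between -0.12 and 0.12 m and angle between the x axis of bin_blue and the x axis of riser, either way round below 0.3 rad), for 0.1 s.
At the end, for the whole second after the job is handed in: Blue bin flat and at rest between the yellow lines (centre within 28 mm of midway, not past the lines' ends, within 0.3 rad of square); hook at rest in both cradles, claw down, within 12 mm along, 7 mm across and 0.12 rad of its place (x of bin_blue in the frame of lane between -0.028 and 0.028 m and y of bin_blue in the frame of lane between -0.12 and 0.12 m and angle between the x axis of bin_blue and the x axis of riser, either way round below 0.3 rad and height (world z) of bin_blue below 0.004 m and angle between bin_blue's own z axis and vertical below 0.05 rad and linear speed of each of bin_blue, hook below 0.01 m/s and x of hook in the frame of rest between -0.012 and 0.012 m and y of hook in the frame of rest between -0.007 and 0.007 m and z of hook in the frame of rest between 0.045 and 0.054 m and angle between the x axis of hook and the x axis of rest, either way round below 0.12 rad and x of claw in the frame of rest above 0.1 m and z of claw in the frame of rest below 0.03 m); the robot touches nothing.
It fails at once if the gripper or arm touches the blue bin (contact force between any of the fingers, the arm and bin_blue above 0.5 N).
It fails at once if the blue bin is lifted or tipped (height (world z) of bin_blue above 0.012 m or angle between bin_blue's own z axis and vertical above 0.2 rad).
It fails at once if the riser is bumped (over 8 N) (contact force between any of the arm, the fingers, hook and riser above 8 N).
It fails at once if another bin is shifted by more than 15 mm (distance of any of bin_red, bin_grey from where it was at the start of the episode above 0.015 m).
It fails at once if a bystander is shifted by more than 20 mm (distance of any of flux, spool, cleaner, jar, driver from where it was at the start of the episode above 0.02 m).
It also fails if it takes over 61 s, if anything falls off the work surface, if the arm or the gripper's body presses on something with over 40 N, if the wrist force passes 120 N, or if a joint passes its speed limit or range.

## Working session

There is one attempt and no reset: what is moved stays moved. The work goes in short steps, Python scripts to look and compute and a tool call to move; the robot and the scene stay as the last step left them, time stands still between calls to the robot, and variables do not carry over. Pictures are saved under pics/ and viewed, at most 13 in all, crops included, and the job is handed in when it is done.

Besides the shell and the picture viewer there is one more tool, called by a JSON object that holds its "op" and its "data", one argument or row to a line. apply_moves: Moves the arm, as the interface text tells. Its arguments: {"type":"object","properties":{"rows":{"type":"array","items":{"type":"number"}},"grip":{"type":"number"},"grip_force":{"type":"number"}},"required":["rows"]}

```bash
ls; mkdir -p pics; python3 - <<'E'
from station import ctrl
import cv2,numpy as np
np.set_printoptions(precision=4,suppress=True)
o=ctrl.get_obs();print(o,ctrl.tip_extent)
for n in("scene","side"):
    im,d=ctrl.get_image(n);cv2.imwrite(f"pics/{n}0.png",im);np.savez(f"pics/{n}0.npz",im=im,d=d)
    m=ctrl.camera_model(n);print(n,m, -m["R"].T@m["t"])
print(ctrl.camera_model("wrist"))
E
```

```text
pics
{'t': 0.0, 'q': array([-0.119 ,  0.0534,  1.6143, -0.    ,  1.476 , -0.119 ]), 'dq': array([-0.001 ,  0.0001, -0.0004, -0.0002, -0.0006, -0.0003]), 'effort': array([  0.0003, -39.367 , -37.0176,  -0.0002,   0.0069,  -0.    ]), 'tool_pos': array([0.6245, 0.0001, 0.3027]), 'tool_rot': array([-2.2203, -2.2203,  0.002 ]), 'contact_force': array([ 0.4441, -0.3117,  0.5125]), 'wrist_torque': array([-0.0018,  0.0255,  0.0033]), 'grip_force': 0.0, 'opening': 0.0855319489540494} 0.0726
scene {'mtx': array([[433.4637,   0.    , 276.8795],
       [  0.    , 433.4637, 212.9359],
       [  0.    ,   0.    ,   1.    ]]), 'R': array([[-0.2731,  0.962 ,  0.0009],
       [ 0.7573,  0.2155, -0.6165],
       [-0.5933, -0.1677, -0.7874]]), 't': array([ 0.1721, -0.3686,  1.5116])} [1.2229 0.1673 0.9628]
side {'mtx': array([[483.3533,   0.    , 280.1637],
       [  0.    , 483.3533, 204.2683],
       [  0.    ,   0.    ,   1.    ]]), 'R': array([[ 0.9746, -0.2237, -0.014 ],
       [-0.1916, -0.7988, -0.5702],
       [ 0.1163,  0.5584, -0.8214]]), 't': array([-0.5387,  0.1173,  0.9972])} [ 0.4315 -0.5837  0.8784]
{'mtx': array([[311.9204,   0.    , 278.4036],
       [  0.    , 311.9204, 206.2369],
       [  0.    ,   0.    ,   1.    ]]), 'tool_from_camera': array([[-0.0001, -0.9528, -0.3037,  0.076 ],
       [ 1.    , -0.0001,  0.0001, -0.0004],
       [-0.0001, -0.3037,  0.9528, -0.0703],
       [ 0.    ,  0.    ,  0.    ,  1.    ]])}
```

View pics/scene0.png

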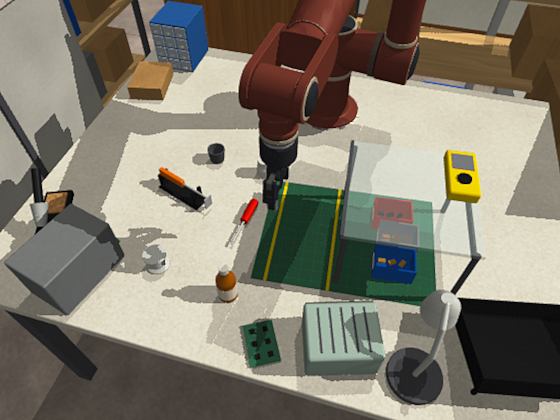

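View pics/side0.png

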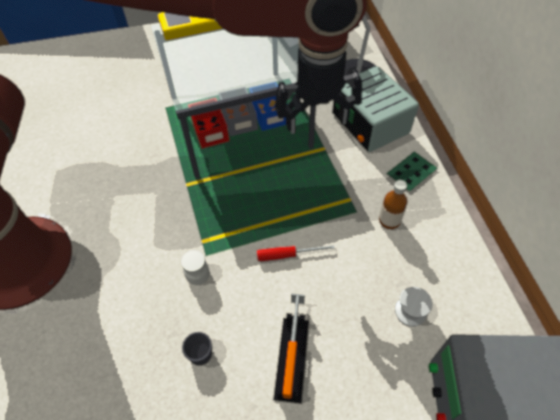

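The scene view shows the rest and hook at (160-210, 170-205), the mat with its yellow lines at x≈275 and x≈335, the blue bin at (395,263) as the outermost of the three, and the driver at (245,222). In the side view the hook is at (292,355), the driver at (295,253), the jar/cup at (195,265) and (198,348), and the blue bin at (270,110).

```bash
cat > h.py <<'E'
import cv2,numpy as np
from station import ctrl
np.set_printoptions(precision=4,suppress=True)
def ray(n,uv,z):
    m=ctrl.camera_model(n);uv=np.atleast_2d(np.float64(uv))
    d=np.c_[uv,np.ones(len(uv))]@np.linalg.inv(m["mtx"]).T@m["R"];c=-m["R"].T@m["t"]
    return c+d*((z-c[2])/d[:,2])[:,None]
def mask(im,lo,hi):
    return cv2.inRange(cv2.cvtColor(im,cv2.COLOR_BGR2HSV),np.array(lo),np.array(hi))
def blobs(m,amin):
    n,l,s,c=cv2.connectedComponentsWithStats(m)
    return [(s[i],c[i],l==i) for i in range(1,n) if s[i][4]>=amin]
def proj(n,X):
    m=ctrl.camera_model(n);p=(np.atleast_2d(X)@m["R"].T+m["t"])@m["mtx"].T;return p[:,:2]/p[:,2:]
E
python3 - <<'E'
from h import *
C={'yellow':((22,110,90),(34,255,255),0,80),'blue':((105,150,60),(125,255,255),.055,80),'orange':((5,190,120),(18,255,255),.062,60),
'red':((0,170,100),(4,255,255),.02,60)}
for n in("scene","side"):
    f=np.load(f"pics/{n}0.npz");im,d=f["im"],f["d"]
    for k,(lo,hi,z,a) in C.items():
        for s,c,l in blobs(mask(im,lo,hi),a):
            v,u=np.nonzero(l);P=ray(n,np.c_[u,v],z)[:,:2]
            r=cv2.minAreaRect(P.astype(np.float32)*1000)
            print(n,k,s,c,"W",np.round(r[0],1),np.round(r[1],1),round(r[2],1),"corners",np.round(cv2.boxPoints(r)).tolist(), "depth",np.median(d[l]))
E
```

```text
scene yellow [ 445  150   36   53 1153] [461.6921 180.3304] W [203.1 460.1] [211.3  99. ] 5.3 corners [[93.0, 500.0], [102.0, 401.0], [313.0, 421.0], [304.0, 519.0]] depth 0.9709313
scene yellow [263 182  26  99 301] [275.5349 229.804 ] W [544.1 -25.6] [338.2  11. ] 5.3 corners [[375.0, -36.0], [376.0, -47.0], [713.0, -15.0], [712.0, -5.0]] depth 1.1859379
scene yellow [326 189  16 102 301] [333.     239.4352] W [528.8 130.7] [338.3   9.8] 4.9 corners [[360.0, 121.0], [361.0, 111.0], [698.0, 140.0], [697.0, 150.0]] depth 1.1657728
scene blue [ 63   0  18  36 198] [71.7929 16.4899] W [ -221.2 -1120.4] [315.8  22.4] 42.1 corners [[-346.0, -1218.0], [-331.0, -1234.0], [-96.0, -1023.0], [-111.0, -1006.0]] depth 2.1219375
scene blue [ 150    1   58   71 1710] [185.983   25.9719] W [-221.  -648.6] [535.3 215.9] 25.5 corners [[-509.0, -666.0], [-416.0, -861.0], [67.0, -631.0], [-26.0, -436.0]] depth 1.5781555
scene blue [ 371  244   46   40 1310] [394.5137 263.6702] W [609.4 290.9] [102.1 105.8] 4.7 corners [[554.0, 340.0], [563.0, 234.0], [665.0, 242.0], [656.0, 348.0]] depth 1.0873606
sce
[... 1250 characters left out ...]
lue [253  96  33  34 419] [265.9523 113.7446] W [579.8 243.6] [ 64.2 100.3] 5.6 corners [[543.0, 290.0], [553.0, 191.0], [617.0, 197.0], [607.0, 297.0]] depth 1.190377
side orange [283 341  14  55 482] [289.1909 368.3008] W [ 487.9 -354.5] [89.1 14.9] 70.1 corners [[466.0, -394.0], [480.0, -399.0], [510.0, -315.0], [496.0, -310.0]] depth 0.8057872
side red [203 117  11  14  89] [207.6067 123.618 ] W [435.5 276.3] [21.9 44.3] 0.3 corners [[424.0, 298.0], [425.0, 254.0], [447.0, 254.0], [446.0, 298.0]] depth 1.2064269
side red [257 247  38  14 373] [275.6542 252.8043] W [ 518.3 -114.1] [23.9 75.9] 85.0 corners [[479.0, -123.0], [555.0, -129.0], [557.0, -106.0], [482.0, -99.0]] depth 0.97258097
```

```bash
python3 - <<'E'
from h import *
a=np.load("pics/scene0.npz")["im"];b=np.load("pics/side0.npz")["im"]
A=cv2.resize(a[185:305,325:445],None,fx=4.5,fy=4.5,interpolation=cv2.INTER_CUBIC)
B=cv2.resize(b[280:412,265:325],(245,540),interpolation=cv2.INTER_CUBIC)
cv2.imwrite("pics/c1.png",np.hstack([A,B]))
E
```

```text
(no output)
```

View pics/c1.png

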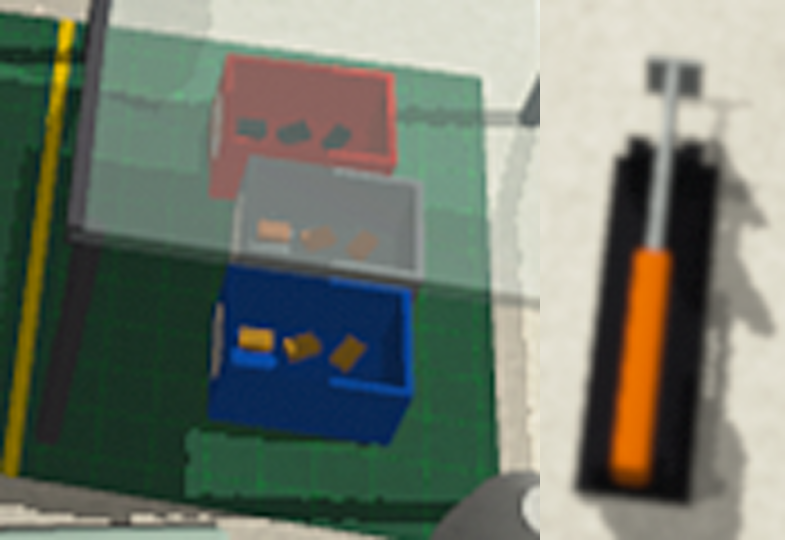

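The crop shows the blue bin clearly: rim corners at about (232,265), (413,285) and (410,393), bottom corners at (212,415) and (390,442), and the front-leg foot at (48,440). The hook lies in the rest with the claw plate at the top.

```bash
python3 - <<'E'
from h import *
q=lambda p:np.array(p)/4.5+[325,185]-.4
print("rim",ray("scene",[q(p) for p in[(232,263),(413,284),(411,393)]],.055))
print("bot",ray("scene",[q(p) for p in[(211,416),(389,443)]],0))
print("redrim",ray("scene",[q(p) for p in[(229,56),(396,73),(394,166)]],.055))
print("leg foot",ray("scene",[q((48,440))],0))
f=np.load("pics/side0.npz");b=f["im"]
s=lambda p:np.array(p)*[60/245,132/540]+[265,280]-.3
print("claw top L,R, shaft",ray("side",[s(p) for p in[(107,75),(163,80)]],.053), "shaft", ray("side",[s(p) for p in[(136,75),(115,245)]],.051))
# handle top
m=mask(b,(5,190,100),(18,255,255));
l=max(blobs(m,60),key=lambda t:t[0][4])[2];v,u=np.nonzero(l);P=ray("side",np.c_[u,v],.062)[:,:2]
print(cv2.fitLine(P.astype(np.float32)*1000,cv2.DIST_L2,0,.01,.01).ravel())
# rest base black
m=mask(b,(0,0,0),(180,255,60));bb=[x for x in blobs(m,200) if x[2][330:400,275:310].any()]
for s_,c,l in bb:
    v,u=np.nonzero(l|(mask(b,(5,150,60),(20,255,255))>0)&(np.indices(l.shape)[0]>310)&(np.indices(l.shape)[1]<320));r=cv2.minAreaRect((ray("side",np.c_[u,v],.005)[:,:2]*1000).astype(np.float32));print("base",s_,r)
# point cloud from side depth on hook/handle
d=f["d"];cm=ctrl.camera_model("side")
v,u=np.nonzero(cv2.erode(cv2.inRange(cv2.cvtColor(b,cv2.COLOR_BGR2HSV),(5,190,100),(18,255,255)),np.ones((3,3)))) ;k=(v>330)
u,v=u[k],v[k];z=d[v,u];X=(np.linalg.inv(cm["mtx"])@np.vstack([u*z,v*z,z])).T;X=(X-cm["t"])@cm["R"]
print("handle cloud med",np.median(X,0),X.min(0),X.max(0))
E
```

```text
rim [[0.5631 0.2413 0.055 ]
 [0.5496 0.3401 0.055 ]
 [0.6207 0.3448 0.055 ]]
bot [[0.63   0.2486 0.    ]
 [0.62   0.3464 0.    ]]
redrim [[0.4117 0.2187 0.055 ]
 [0.3975 0.3177 0.055 ]
 [0.4692 0.3227 0.055 ]]
leg foot [[0.6701 0.1634 0.    ]]
claw top L,R, shaft [[ 0.5207 -0.2308  0.053 ]
 [ 0.5446 -0.2389  0.053 ]] shaft [[ 0.5336 -0.233   0.051 ]
 [ 0.5059 -0.3064  0.051 ]]
[   0.3389    0.9408  487.2296 -355.9661]
base [ 275  315   34   88 1421] ((501.87109375, -320.0784606933594), (155.43507385253906, 46.65378189086914), 70.12329864501953)
handle cloud med [ 0.4871 -0.3564  0.0622] [ 0.4315 -0.5837  0.0028] [ 0.507  -0.2981  0.8784]
```

```bash
cat >> h.py <<'E'
from scipy.spatial.transform import Rotation as Ro
def Rt(psi,lean):
    p,l=np.radians([psi,lean]);hx=np.array([np.cos(p),np.sin(p),0]);z=np.array([0,0,1.])
    x=np.cos(l)*hx+np.sin(l)*z;zt=np.sin(l)*hx-np.cos(l)*z
    return np.c_[x,np.cross(zt,x),zt]
def go(g,psi,lean,back=0,off=0.054):
    """numbers of the row taking the grasp point to g (less back along tool z)"""
    o=ctrl.get_obs();R0=Ro.from_rotvec(o["tool_rot"]);R=Rt(psi,lean);p=np.array(g)-(off+back)*R[:,2]
    s=R0.inv().apply(p-o["tool_pos"]);w=(R0.inv()*Ro.from_matrix(R)).as_rotvec()
    print("TCP",p,"row",np.round(s/.6,4),np.round(w/(np.pi/2),4),"rows>=",np.linalg.norm(s)/.05,np.degrees(np.linalg.norm(w))/8.59)
E
python3 - <<'E'
from h import *
go((.488,-.3545,.050),70.2,40,.08)
for n,uv,z in(("jar",(195,265),.03),("cleaner",(198,348),.03),("spool",(413,305),.03),("drv",(334,250),.01)): print(n,ray("side",[uv],z))
E
```

```text
TCP [ 0.4588 -0.4355  0.1526] row [-0.726  -0.2758  0.2506] [-0.0779  0.44    0.2105] rows>= 9.793071785907296 5.175376261684175
jar [[ 0.3558 -0.1097  0.03  ]]
cleaner [[ 0.3402 -0.2756  0.03  ]]
spool [[ 0.7408 -0.2867  0.03  ]]
drv [[ 0.6362 -0.1301  0.01  ]]
```

{"op": "apply_moves", "data": {
  "rows": [-0.726, -0.276, 0.2, -0.078, 0.44, 0.21, -0.726, -0.276, 0.2, -0.078, 0.44, 0.21, -0.726, -0.276, 0.2, -0.078, 0.44, 0.21, -0.726, -0.276, 0.2, -0.078, 0.44, 0.21, -0.726, -0.276, 0.2, -0.078, 0.44, 0.21, -0.726, -0.276, 0.2, -0.078, 0.44, 0.21, -0.726, -0.276, 0.2, -0.078, 0.44, 0.21, -0.726, -0.276, 0.2, -0.078, 0.44, 0.21, -0.726, -0.276, 0.25, -0.078, 0.44, 0.21, -0.726, -0.276, 0.25, -0.078, 0.44, 0.21, -0.726, -0.276, 0.25, -0.078, 0.44, 0.21, -0.726, -0.276, 0.25, -0.078, 0.44, 0.21],
  "grip": 0.5
}}

```text
t: 1.3
tool_pos: [0.4588, -0.4356, 0.1525]
tool_rot: [-2.152, -1.511, -0.787]
contact_force: [1.4, 0.7, 0.2]
opening: 0.0427
grip_force: 0.0
```

```bash
python3 - <<'E'
from h import *
o=ctrl.get_obs();print(o["q"])
w,_=ctrl.get_image("wrist");b,_=ctrl.get_image("side")
np.savez("pics/s1.npz",w=w,b=b)
A=cv2.resize(w,(400,300));B=cv2.resize(b[80:180,170:303],(400,300),interpolation=cv2.INTER_CUBIC)
cv2.imwrite("pics/c2.png",np.vstack([np.hstack([A,B]),cv2.resize(b,(400,300)).repeat(2,1)[:,:800]*0+np.hstack([cv2.resize(b,(400,300))]*2)]))
# wrist: cast onto handle top plane
cm=ctrl.camera_model("wrist");T=cm["tool_from_camera"];R=Ro.from_rotvec(o["tool_rot"]).as_matrix()
m=mask(w,(5,170,80),(18,255,255))
for s,c,l in blobs(m,200):
    v,u=np.nonzero(l);d=np.c_[u,v,np.ones(len(u))]@np.linalg.inv(cm["mtx"]).T@T[:3,:3].T@R.T;c0=R@T[:3,3]+o["tool_pos"]
    P=c0+d*((.062-c0[2])/d[:,2])[:,None];print(s,c,cv2.minAreaRect((P[:,:2]*1000).astype(np.float32)))
for s,c,l in blobs(mask(b,(105,150,60),(125,255,255)),150):
    if c[0]<230:continue
    v,u=np.nonzero(l);P=ray("side",np.c_[u,v],.055)[:,:2]*1000;r=cv2.minAreaRect(P.astype(np.float32));print("blue",s,r,cv2.boxPoints(r).tolist())
E
```

```text
[-1.0424  0.3981  1.5627  0.5201  1.6627 -0.7775]
[ 269  160   22  127 2537] [279.3165 225.3449] ((488.2432861328125, -356.28887939453125), (88.61910247802734, 13.561885833740234), 70.10567474365234)
blue [253  95  35  35 616] ((588.110107421875, 244.0998077392578), (80.53426361083984, 99.94081115722656), 5.315484046936035) [[543.3868408203125, 290.1249694824219], [552.6453857421875, 190.61395263671875], [632.8333740234375, 198.07464599609375], [623.5748291015625, 297.5856628417969]]
```

View pics/c2.png

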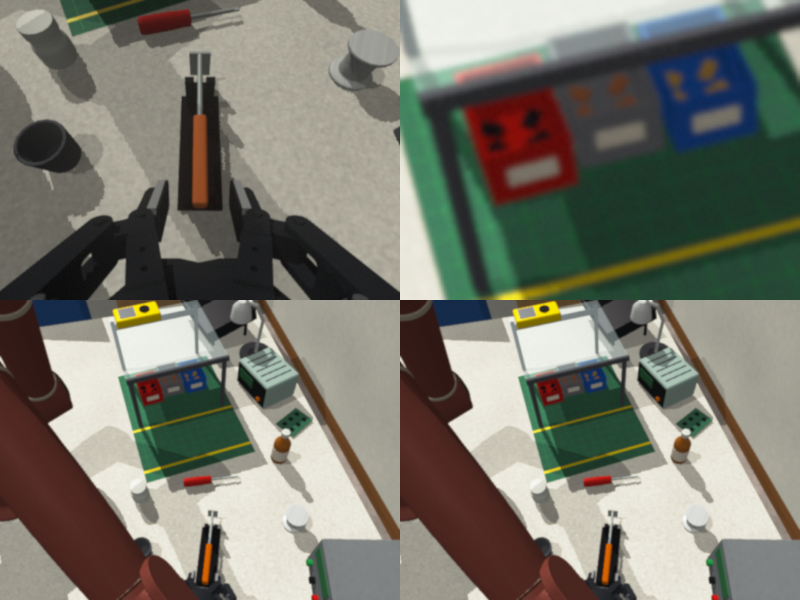

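The wrist view shows the handle at (200,160) midway between the open fingers. The side crop shows the blue front wall with its bottom edge from (673,150) to (758,133).

```bash
python3 - <<'E'
from h import *
go((.488,-.3555,.050),70.2,40)
print(ray("side",[(261,130),(289.3,124.3)],0))
E
```

```text
TCP [ 0.4762 -0.3882  0.0914] row [-0.0045 -0.001   0.1337] [ 0.0007 -0.0003  0.0019] rows>= 1.6050522417716653 0.021841565127391348
[[0.5598 0.2431 0.    ]
 [0.6325 0.2453 0.    ]]
```

{"op": "apply_moves", "data": {
  "rows": [-0.0045, -0.001, 0.05, 0, 0, 0, -0.0045, -0.001, 0.1, 0, 0, 0, -0.0045, -0.001, 0.134, 0, 0, 0, -0.0045, -0.001, 0.134, 0, 0, 0]
}}

```text
t: 1.8
tool_pos: [0.4759, -0.3849, 0.0892]
tool_rot: [-2.146, -1.515, -0.784]
contact_force: [0.0, 0.3, -0.0]
opening: 0.0426
grip_force: 0.0
```

{"op": "apply_moves", "data": {
  "rows": [0, 0, 0, 0, 0, 0, 0, 0, 0, 0, 0, 0, 0, 0, 0, 0, 0, 0, 0, 0, 0, 0, 0, 0, 0, 0, 0, 0, 0, 0, 0, 0, 0, 0, 0, 0, 0, 0, 0, 0, 0, 0, 0, 0, 0, 0, 0, 0],
  "grip": 0,
  "grip_force": 80
}}

```text
t: 2.6
tool_pos: [0.4764, -0.39, 0.0927]
tool_rot: [-2.154, -1.517, -0.788]
contact_force: [1.4, -0.4, 6.4]
opening: 0.0129
grip_force: 78.2
```

{"op": "apply_moves", "data": {
  "rows": [0.02, 0, -0.024, 0, 0, 0, 0.05, 0, -0.06, 0, 0, 0, 0.0857, 0, -0.102, 0, 0, 0, 0.0857, 0, -0.102, 0, 0, 0, 0.0857, 0, -0.102, 0, 0, 0]
}}

```text
t: 3.1
tool_pos: [0.4756, -0.3893, 0.1719]
tool_rot: [-2.155, -1.517, -0.785]
contact_force: [-0.2, 0.3, -1.0]
opening: 0.0131
grip_force: 78.1
```

```bash
python3 - <<'E'
from h import *
o=ctrl.get_obs();print(o)
w,_=ctrl.get_image("wrist");b,_=ctrl.get_image("side")
cv2.imwrite("pics/c3.png",np.hstack([cv2.resize(w,(400,300)),cv2.resize(b[200:420,200:400],(330,300))]))
E
```

```text
{'t': 3.1, 'q': array([-0.9848,  0.3185,  1.6271,  0.544 ,  1.644 , -0.7272]), 'dq': array([-0.0005,  0.0345,  0.0388, -0.002 , -0.003 , -0.0033]), 'effort': array([  0.0293, -48.0324, -33.7288,   1.8091,   1.5374,   0.0099]), 'tool_pos': array([ 0.4756, -0.3893,  0.1719]), 'tool_rot': array([-2.1546, -1.5175, -0.7851]), 'contact_force': array([-0.1507,  0.3015, -1.0172]), 'wrist_torque': array([-0.466 ,  0.1777,  0.0207]), 'grip_force': 78.05259704589844, 'opening': 0.013137893380587828}
```

View pics/c3.png

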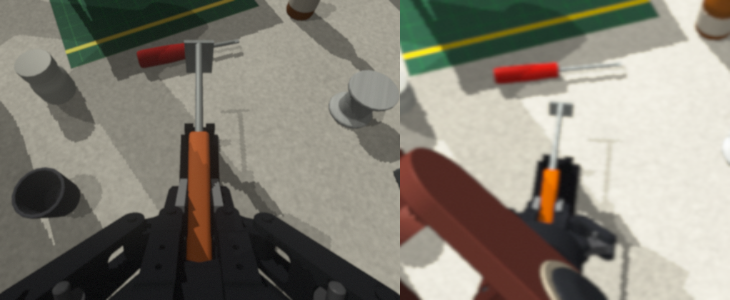

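The hook is lifted, held centrally; in the wrist view (0.714 scale) the claw plate spans rows 42 to 72 at column 199.

```bash
python3 - <<'E'
from h import *
w,_=ctrl.get_image("wrist");o=ctrl.get_obs()
cm=ctrl.camera_model("wrist");Ti=np.linalg.inv(cm["tool_from_camera"]);l=np.radians(40)
g=cv2.cvtColor(w,cv2.COLOR_BGR2GRAY);print("col278 sat/val",g[50:110:2,268].tolist())
def pj(X):
    p=cm["mtx"]@(Ti[:3,:3]@X+Ti[:3,3]);return p[:2]/p[2]
for off in(.050,.054):
  for dp in(-4,0,4):
    a=l+np.radians(dp);hx=np.array([np.cos(a),0,np.sin(a)]);hz=np.array([np.sin(a),0,-np.cos(a)]);G=np.array([0,0,off])
    print(off,dp,[pj(G+X*hx+Z*hz).round(1).tolist() for X,Z in((135,3),(135,-35),(45,12))for X,Z in[(X/1e3,Z/1e3)]])
m=mask(w,(5,170,80),(18,255,255));print([b[0] for b in blobs(m,200)])
E
```

```text
col278 sat/val [77, 76, 80, 105, 116, 75, 53, 53, 53, 53, 52, 53, 54, 57, 54, 56, 56, 54, 56, 56, 55, 57, 59, 57, 58, 62, 97, 146, 156, 157]
0.05 -4 [[277.9, 43.7], [278.0, 88.4], [277.9, 183.4]]
0.05 0 [[278.0, 56.6], [278.0, 100.4], [277.9, 184.6]]
0.05 4 [[278.0, 69.1], [278.0, 112.2], [277.9, 186.2]]
0.054 -4 [[278.0, 45.0], [278.0, 88.7], [277.9, 181.4]]
0.054 0 [[278.0, 57.6], [278.0, 100.6], [277.9, 182.6]]
0.054 4 [[278.0, 69.8], [278.0, 112.1], [277.9, 184.2]]
[array([ 263,  184,   32,  179, 4414], dtype=int32)]
```

```bash
python3 - <<'E'
from h import *
go((.6216,-.027,.150),95.5,40)
E
```

```text
TCP [ 0.6249 -0.0616  0.1914] row [0.4805 0.0514 0.3555] [ 0.1804 -0.0011 -0.215 ] rows>= 7.198940874071875 2.9408831287151185
```

{"op": "apply_moves", "data": {
  "rows": [0.04, 0.004, 0.03, 0.015, 0, -0.018, 0.1, 0.011, 0.074, 0.037, 0, -0.045, 0.16, 0.017, 0.118, 0.06, 0, -0.072, 0.22, 0.024, 0.163, 0.083, 0, -0.098, 0.28, 0.03, 0.207, 0.105, 0, -0.125, 0.34, 0.036, 0.252, 0.128, 0, -0.152, 0.4, 0.043, 0.296, 0.15, 0, -0.179, 0.45, 0.048, 0.333, 0.169, -0.001, -0.201, 0.48, 0.051, 0.3555, 0.18, -0.001, -0.215, 0.48, 0.051, 0.3555, 0.18, -0.001, -0.215, 0.48, 0.051, 0.3555, 0.18, -0.001, -0.215]
}}

```text
t: 4.35
tool_pos: [0.6246, -0.0618, 0.1909]
tool_rot: [-1.718, -1.892, -0.623]
contact_force: [-0.1, 0.4, -1.9]
opening: 0.0129
grip_force: 78.0
```

```bash
python3 - <<'E'
from h import *
b=np.array([.591,.293]);ub=np.array([-.1,.995]);h=np.array([np.cos(np.radians(95.5)),np.sin(np.radians(95.5))])
cl=b-.037*ub;o=cl-.135*h;print(o)
print(ctrl.get_obs()["q"])
go((*(o-.12*h),.1),95.5,40);go((*o,.1),95.5,40)
w,_=ctrl.get_image("wrist");b,_=ctrl.get_image("side")
cv2.imwrite("pics/c4.png",np.hstack([cv2.resize(w,(400,300)),cv2.resize(b,(400,300))]))
E
```

```text
[0.6076 0.1218]
[-0.407   0.2879  1.6296  0.597   1.6015 -0.6018]
TCP [ 0.6225 -0.0322  0.1414] row [-0.015   0.0012  0.0951] [-0.0004  0.001   0.0001] rows>= 1.1554561053312637 0.01093340171631598
TCP [0.611  0.0873 0.1414] row [0.1384 0.0013 0.2234] [-0.0004  0.001   0.0001] rows>= 3.154000412006666 0.01093340171631598
```

View pics/c4.png

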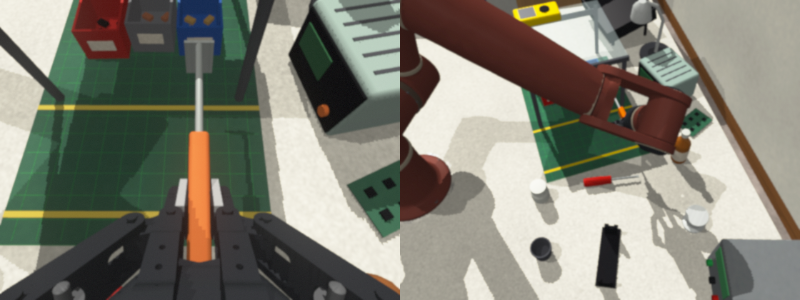

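The wrist view shows the claw at (198,55) lined up with the blue bin's front at (200,45).

{"op": "apply_moves", "data": {
  "rows": [-0.008, 0.001, 0.05, 0, 0.001, 0, -0.015, 0.001, 0.095, 0, 0.001, 0, -0.015, 0.001, 0.095, 0, 0.001, 0, 0.02, 0.001, 0.124, 0, 0.001, 0, 0.055, 0.001, 0.154, 0, 0.001, 0, 0.09, 0.001, 0.183, 0, 0.001, 0, 0.12, 0.001, 0.208, 0, 0.001, 0, 0.138, 0.001, 0.2235, 0, 0.001, 0, 0.138, 0.001, 0.2235, 0, 0.001, 0, 0.138, 0.001, 0.2235, 0, 0.001, 0]
}}

```text
t: 5.45
tool_pos: [0.6121, 0.0856, 0.1431]
tool_rot: [-1.719, -1.893, -0.628]
contact_force: [-0.3, -0.7, -1.5]
opening: 0.0131
grip_force: 78.2
```

```bash
python3 - <<'E'
from h import *
print(ctrl.get_obs()["tool_pos"])
w,_=ctrl.get_image("wrist");s,_=ctrl.get_image("scene")
cv2.imwrite("pics/c5.png",np.hstack([cv2.resize(w,(400,300)),cv2.resize(s[180:300,300:460],(400,300),interpolation=cv2.INTER_CUBIC)]))
h=np.array([np.cos(np.radians(95.5)),np.sin(np.radians(95.5))])
go((.6076,.1218,.069),95.5,40)
E
```

```text
[0.6121 0.0856 0.1431]
TCP [0.6109 0.0872 0.1104] row [-0.0322 -0.0019  0.0438] [0.0021 0.0007 0.0003] rows>= 0.6525717519667876 0.023110997084000464
```

View pics/c5.png

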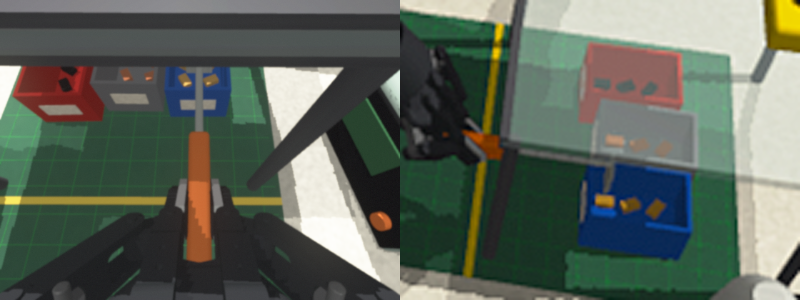

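```bash
python3 - <<'E'
from h import *
c=np.array([.5947,.256]);print(proj("scene",[[*c,z] for z in(.065,.1)]), ray("scene",[(383.2,250)],.085))
print("wall inner top mid",proj("scene",[[.5956,.247,.055]]),"in crop",(proj("scene",[[.5956,.247,.055],[*c,.065],[*c,.1]])-[300,180])*2.5+[400,0])
E
```

```text
[[381.1285 252.3845]
 [383.9112 244.4144]] [[0.6005 0.2579 0.085 ]]
wall inner top mid [[376.6707 254.0406]] in crop [[591.6766 185.1015]
 [602.8212 180.9612]
 [609.778  161.0361]]
```

The scene crop shows the claw at (608,175), about where I predicted it, just behind the front wall.

{"op": "apply_moves", "data": {
  "rows": [-0.016, -0.002, 0.022, 0.002, 0, 0, -0.032, -0.002, 0.044, 0.002, 0, 0, -0.032, -0.002, 0.044, 0.002, 0, 0, -0.032, -0.002, 0.044, 0.002, 0, 0, -0.032, -0.002, 0.044, 0.002, 0, 0]
}}

```text
t: 6.05
tool_pos: [0.6105, 0.0887, 0.1101]
tool_rot: [-1.716, -1.892, -0.624]
contact_force: [0.3, -0.4, -0.2]
opening: 0.0129
grip_force: 78.2
```

```bash
python3 - <<'E'
from h import *
h=np.array([np.cos(np.radians(95.3)),np.sin(np.radians(95.3))])
w,_=ctrl.get_image("wrist");s,_=ctrl.get_image("scene")
cv2.imwrite("pics/c6.png",np.hstack([cv2.resize(w,(400,300)),cv2.resize(s[180:300,300:460],(400,300),interpolation=cv2.INTER_CUBIC)]))
# target: claw front face touches wall -> claw bin x -44.5; lane centre bin
lane=np.array([.5354,.0539]);y=np.array([h[1],-h[0]]);b=np.array([.591,.293])
be=lane+y*((b-lane)@y);o=be-(.0445+.135)*h;print(be,o);go((*o,.069),95.5,40)
E
```

```text
[0.6125 0.0611] [ 0.6291 -0.1177]
TCP [ 0.6324 -0.1522  0.1104] row [-0.3093 -0.0032 -0.2584] [-0.0002  0.0005  0.0012] rows>= 4.837389451609486 0.01402855127750489
```

View pics/c6.png

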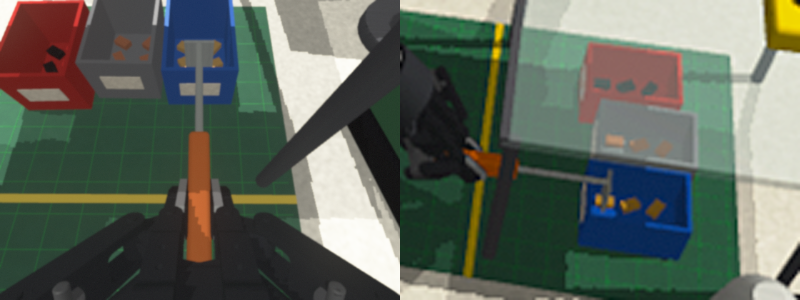

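Both views show the claw inside the blue bin, behind the front wall. Next I pull.

{"op": "apply_moves", "data": {
  "rows": [-0.01, 0, -0.0083, 0, 0, 0, -0.025, 0, -0.0208, 0, 0, 0, -0.045, 0, -0.0375, 0, 0, 0, -0.065, -0.001, -0.054, 0, 0, 0, -0.085, -0.001, -0.071, 0, 0, 0, -0.105, -0.001, -0.0875, 0, 0, 0, -0.125, -0.001, -0.104, 0, 0, 0, -0.145, -0.0015, -0.121, 0, 0, 0, -0.165, -0.002, -0.1375, 0, 0, 0, -0.185, -0.002, -0.154, 0, 0, 0, -0.205, -0.002, -0.171, 0, 0, 0, -0.225, -0.002, -0.188, 0, 0, 0, -0.245, -0.003, -0.2045, 0, 0, 0, -0.265, -0.003, -0.221, 0, 0, 0, -0.28, -0.003, -0.234, 0, 0, 0, -0.292, -0.003, -0.244, 0, 0, 0, -0.3, -0.003, -0.2505, 0, 0, 0, -0.306, -0.003, -0.2555, 0, 0, 0, -0.309, -0.003, -0.258, 0, 0, 0, -0.309, -0.003, -0.258, 0, 0, 0]
}}

```text
t: 8.15
tool_pos: [0.6321, -0.1521, 0.1095]
tool_rot: [-1.717, -1.893, -0.623]
contact_force: [0.2, 0.9, -1.5]
opening: 0.0127
grip_force: 80.0
```

```bash
python3 - <<'E'
from h import *
o=ctrl.get_obs();print(o["tool_pos"])
w,_=ctrl.get_image("wrist");s,_=ctrl.get_image("scene")
cv2.imwrite("pics/c7.png",np.hstack([cv2.resize(w,(400,300)),cv2.resize(s[150:330,200:440],(400,300),interpolation=cv2.INTER_CUBIC)]))
for sm,c,l in blobs(mask(s,(105,150,60),(125,255,255)),200):
    if c[1]<100: continue
    v,u=np.nonzero(l);P=ray("scene",np.c_[u,v],.055)[:,:2]*1000;r=cv2.minAreaRect(P.astype(np.float32));print("blue",sm,r,cv2.boxPoints(r).tolist())
E
```

```text
[ 0.6321 -0.1521  0.1095]
blue [ 282  230   43   39 1171] ((629.68115234375, 65.75318145751953), (102.5981674194336, 100.11862182617188), 6.213741302490234) [[573.26513671875, 109.96589660644531], [584.101806640625, 10.435469627380371], [686.09716796875, 21.54046630859375], [675.260498046875, 121.07089233398438]]
```

View pics/c7.png

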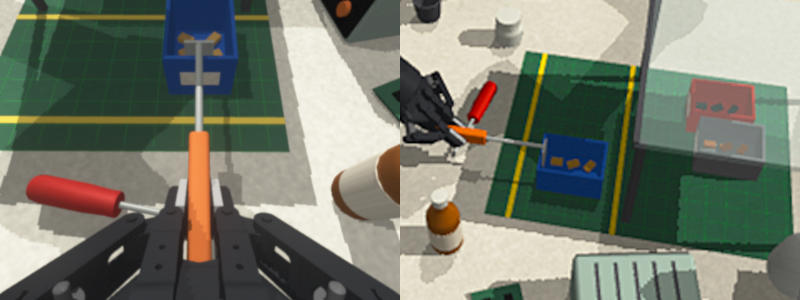

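The bin stands between the lines with the claw still in it: its scene crop position is (570,165), with the lines at about 520 and 625. Next I ease the claw off the wall and lift straight up.

{"op": "apply_moves", "data": {
  "rows": [0.005, 0, 0.0043, 0, 0, 0, 0.0102, 0, 0.0086, 0, 0, 0, 0.0102, 0, 0.0086, 0, 0, 0, 0.0102, 0, 0.0086, 0, 0, 0, 0.03, 0, -0.015, 0, 0, 0, 0.0584, 0, -0.049, 0, 0, 0, 0.09, 0, -0.0865, 0, 0, 0, 0.1066, 0, -0.1063, 0, 0, 0, 0.1066, 0, -0.1063, 0, 0, 0, 0.1066, 0, -0.1063, 0, 0, 0]
}}

```text
t: 9.25
tool_pos: [0.6312, -0.1439, 0.1995]
tool_rot: [-1.717, -1.893, -0.623]
contact_force: [0.9, 0.2, -1.9]
opening: 0.013
grip_force: 80.0
```

```bash
python3 - <<'E'
from h import *
print(ctrl.get_obs()["tool_pos"])
# grasp pose measured: TCP (.4764,-.390,.0927)
R0=Ro.from_rotvec([-2.154,-1.517,-.788]).as_matrix();print(np.degrees(np.arctan2(R0[1,2],R0[0,2])),np.degrees(np.arccos(-R0[2,2])),"y·z",R0[2,1])
g=np.array([.4764,-.390,.0927])+.054*R0[:,2];print(g)
go((g[0],g[1],.15),70.2,40)
E
```

```text
[ 0.6312 -0.1439  0.1995]
69.85169801982504 39.981266129133985 y·z 0.005160394886807362
[ 0.4884 -0.3574  0.0513]
TCP [ 0.4766 -0.3901  0.1914] row [-0.3027 -0.2964 -0.2355] [-0.1812  0.0008  0.2162] rows>= 5.816400074359412 2.9559835919181596
```

{"op": "apply_moves", "data": {
  "rows": [-0.02, -0.02, -0.0157, -0.012, 0, 0.0144, -0.06, -0.0588, -0.0467, -0.036, 0, 0.043, -0.1, -0.098, -0.078, -0.06, 0, 0.0715, -0.14, -0.137, -0.109, -0.084, 0, 0.1, -0.18, -0.176, -0.14, -0.108, 0, 0.1285, -0.22, -0.2155, -0.171, -0.132, 0, 0.157, -0.255, -0.25, -0.1985, -0.153, 0.001, 0.182, -0.285, -0.279, -0.222, -0.171, 0.001, 0.2035, -0.3027, -0.2964, -0.2355, -0.181, 0.001, 0.216, -0.3027, -0.2964, -0.2355, -0.181, 0.001, 0.216, -0.3027, -0.2964, -0.2355, -0.181, 0.001, 0.216, -0.3027, -0.2964, -0.2355, -0.181, 0.001, 0.216]
}}

```text
t: 10.45
tool_pos: [0.4773, -0.3888, 0.1908]
tool_rot: [-2.149, -1.514, -0.784]
contact_force: [-0.2, 0.1, -1.2]
opening: 0.013
grip_force: 80.2
```

```bash
python3 - <<'E'
from h import *
o=ctrl.get_obs();print(o["tool_pos"],o["tool_rot"])
w,_=ctrl.get_image("wrist");cv2.imwrite("pics/c8.png",w)
R=Ro.from_rotvec(o["tool_rot"]);T=Ro.from_rotvec([-2.154,-1.517,-.788])
for z in(.015,0): print((R.inv().apply(np.array([.4764,-.390,.0925+z])-o["tool_pos"])/.6).round(4))
print((R.inv()*T).as_rotvec()/(np.pi/2))
E
```

```text
[ 0.4773 -0.3888  0.1908] [-2.1493 -1.5136 -0.7835]
[-0.0912 -0.0006  0.1046]
[-0.1073 -0.0006  0.1237]
[-0.004  -0.0014 -0.0015]
```

View pics/c8.png

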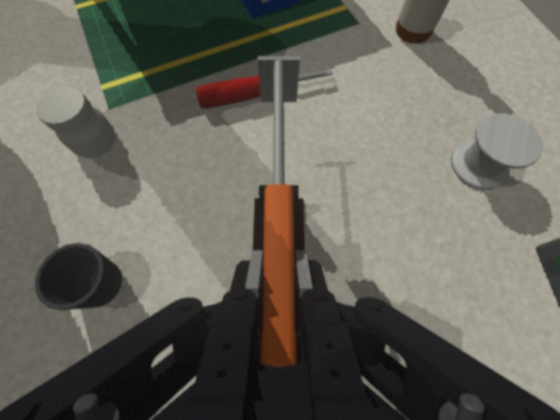

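The hook hangs centred over the rest, with the claw at rows 57 to 101 as before. Next I lower it slowly.

{"op": "apply_moves", "data": {
  "rows": [-0.03, 0, 0.0346, -0.002, 0, 0, -0.06, -0.0003, 0.069, -0.004, -0.001, -0.001, -0.085, -0.0006, 0.0978, -0.004, -0.001, -0.001, -0.0912, -0.0006, 0.105, -0.004, -0.001, -0.001, -0.0912, -0.0006, 0.105, -0.004, -0.001, -0.001, -0.0912, -0.0006, 0.105, -0.004, -0.001, -0.001, -0.096, -0.0006, 0.1105, -0.004, -0.001, -0.001, -0.1, -0.0006, 0.115, -0.004, -0.001, -0.001, -0.104, -0.0006, 0.1198, -0.004, -0.001, -0.001, -0.106, -0.0006, 0.122, -0.004, -0.001, -0.001, -0.1073, -0.0006, 0.1237, -0.004, -0.001, -0.001, -0.1073, -0.0006, 0.1237, -0.004, -0.001, -0.001, -0.1073, -0.0006, 0.1237, -0.004, -0.001, -0.001]
}}

```text
t: 11.8
tool_pos: [0.4759, -0.3914, 0.093]
tool_rot: [-2.157, -1.515, -0.789]
contact_force: [-0.5, 0.1, -1.0]
opening: 0.013
grip_force: 80.4
```

{"op": "apply_moves", "data": {
  "rows": [-0.001, 0, 0.0013, 0, 0, 0, -0.0021, 0, 0.0026, 0, 0, 0, -0.0021, 0, 0.0026, 0, 0, 0, -0.0021, 0, 0.0026, 0, 0, 0]
}}

```text
t: 12.2
tool_pos: [0.476, -0.3915, 0.0927]
tool_rot: [-2.155, -1.516, -0.79]
contact_force: [-2.9, 0.8, 6.5]
opening: 0.0132
grip_force: 81.2
```

{"op": "apply_moves", "data": {
  "rows": [0, 0, 0, 0, 0, 0, 0, 0, 0, 0, 0, 0, 0, 0, 0, 0, 0, 0, 0, 0, 0, 0, 0, 0, 0, 0, 0, 0, 0, 0, 0, 0, 0, 0, 0, 0],
  "grip": 0.5
}}

```text
t: 12.8
tool_pos: [0.4759, -0.3912, 0.0909]
tool_rot: [-2.156, -1.515, -0.789]
contact_force: [0.5, -0.2, -0.4]
opening: 0.0428
grip_force: 0.0
```

{"op": "apply_moves", "data": {
  "rows": [0, 0, -0.03, 0, 0, 0, 0, 0, -0.08, 0, 0, 0, 0, 0, -0.14, 0, 0, 0, 0, 0, -0.2, 0, 0, 0, 0, 0, -0.2, 0, 0, 0, 0, 0, -0.2, 0, 0, 0, 0, 0, -0.2, 0, 0, 0]
}}

```text
t: 13.5
tool_pos: [0.4488, -0.4629, 0.182]
tool_rot: [-2.155, -1.513, -0.788]
contact_force: [-0.3, 0.3, -0.8]
opening: 0.0431
grip_force: 0.0
```

```bash
python3 - <<'E'
from h import *
o=ctrl.get_obs()
w,_=ctrl.get_image("wrist");s,_=ctrl.get_image("scene");b,_=ctrl.get_image("side")
cv2.imwrite("pics/c9.png",np.vstack([np.hstack([cv2.resize(w,(400,300)),cv2.resize(b,(400,300))]),np.hstack([cv2.resize(s,(400,300)),cv2.resize(s[150:330,200:440],(400,300))])]))
cm=ctrl.camera_model("wrist");T=cm["tool_from_camera"];R=Ro.from_rotvec(o["tool_rot"]).as_matrix()
for sm,c,l in blobs(mask(w,(5,170,80),(18,255,255)),200):
    v,u=np.nonzero(l);d=np.c_[u,v,np.ones(len(u))]@np.linalg.inv(cm["mtx"]).T@T[:3,:3].T@R.T;c0=R@T[:3,3]+o["tool_pos"]
    P=c0+d*((.062-c0[2])/d[:,2])[:,None];print("hook",cv2.minAreaRect((P[:,:2]*1000).astype(np.float32)))
for sm,c,l in blobs(mask(s,(105,150,60),(125,255,255)),200):
    if c[1]<100: continue
    v,u=np.nonzero(l);r=cv2.minAreaRect((ray("scene",np.c_[u,v],.055)[:,:2]*1000).astype(np.float32));print("blue",r,cv2.boxPoints(r).tolist())
E
```

```text
hook ((488.27294921875, -358.61041259765625), (88.71829986572266, 13.347412109375), 70.56682586669922)
blue ((629.7963256835938, 65.73890686035156), (102.73033905029297, 98.96745300292969), 5.430086135864258) [[573.97900390625, 110.13983154296875], [583.3443603515625, 11.616500854492188], [685.6136474609375, 21.337982177734375], [676.248291015625, 119.86131286621094]]
```

View pics/c9.png

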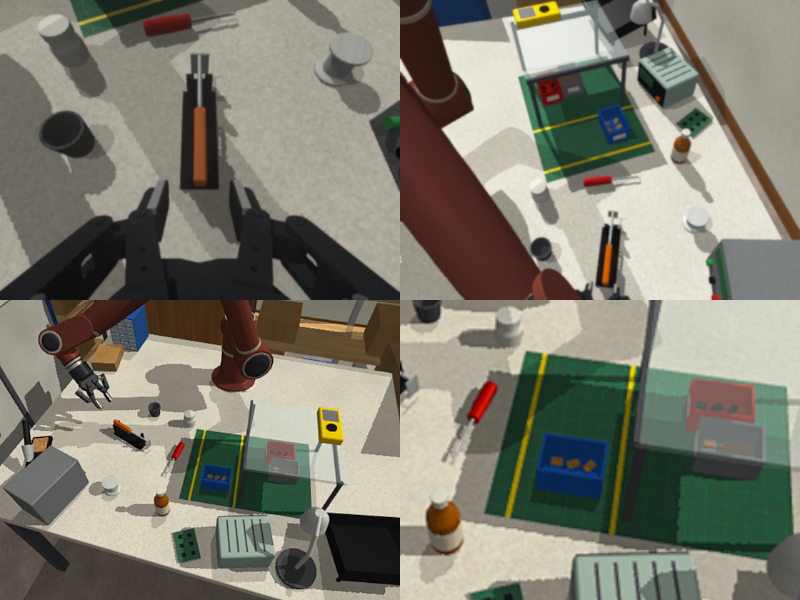

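The hook lies in its rest within about 3 mm of where it started, the bin is centred between the lines, and nothing else has moved.

```bash
python3 -c "
from station import ctrl
print(ctrl.finish_job())"
```

```text
the job is handed in; nothing more can be done
None
```

I pulled the blue bin out to within about 2 mm of midway between the yellow lines, square to them, laid the hook back in its rest within about 3 mm of where it started, and handed the job in at about 14 s of the 61 s allowed; no verdict was returned.

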